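# Shut off the water to the throwing wheel

### The arm

A 6-joint arm with a two-finger parallel gripper is mounted at the origin on the work surface. World frame = base frame: x ahead of the robot, y to its left, z up, the work surface at z = 0. Lengths are in m, angles in degrees, forces in N, time in s.
With the tool pointing down it reaches from about 0.375 to 0.9 m from the base axis. Payload 3.1 kg.
Tool frame: the origin (TCP) lies on the centre line of the jaws, within the pads' length; the fingertips stand 25 mm ahead of it and the grasp point (between the pads) lies 6 mm ahead of it; z points along the fingers, y is the line along which they close (so a half turn about z gives the same grasp; the last joint's range is limited). The gripper opens to 87 mm and grips with 3 to 60 N. Pads are 19 mm wide; open, the fingers measure 117 mm over their backs; the gripper's body (75 mm by 190 mm) begins 51 mm behind the grasp point.
Start: joints at [55.09, 30.224, 82.088, -0, 67.689, -10.227], TCP at [0.261, 0.568, 0.248] pointing down, gripper open.
Joint ranges: [-176.69, 176.69], [-43.24, 126.21], [12.49, 139.97], [-82, 262], [0, 151.66], [-163.58, 163.58]. Speed limits (degrees/s): [159.86, 159.86, 180, 180, 180, 180].

### API

Orientations are given as a 3x3 rotation matrix whose columns are the frame's x, y, z axes.
In Python, from rig import * gives the robot as it stands.
- The arm moves only by the tool step_arm, never from a script. Its argument "steps" is a list of rows, each a list of 7 numbers: the shift along the tool's x, y, z normalised to -1 to 1, where 1 is 0.3 m, then the turn, a rotation vector about the tool's x, y, z normalised to -1 to 1, where 1 is 45 degrees, then the gripper's target within -1 to 1 (shut at 1, half-way at 0, fully open at -1). A call has 1 to 8 rows; each row is the pose to reach, as a shift and turn from the pose commanded when the call began, along the tool's axes at that moment; what a row does not reach only later rows make up. A row lasts 1/12 s, in which the tool goes at most 41.7 mm and 7.16 degrees, less where a joint would pass 70% of its speed; a pose out of reach is approached as far as the arm can. A call with a number of a shift or a turn outside -1 to 1 is refused whole. A call with a gripper value outside its range is refused whole. The fingers move at their own pace and stop on an object; the grip force is fixed at half the most. Time passes only in rows, so rows that repeat a pose let the fingers close. It gives the time, the measured TCP pose, the force, the opening and the grip force at its end, in the units of the state.
- read_state(): the state, without advancing time (a new reading comes with each control period).
- capture(name): name is "scene" or "top" or "wrist"; returns a dict with "image" (480x640x3 uint8, red, green, blue), "vertical_fov" (degrees; the focal length in pixels is half the picture's height over the tangent of half this angle, whatever the lens; pixels are square), "cx", "cy" (the principal point, pixels), "world_from_camera" (4x4, takes a point from camera to world coordinates); the wrist camera has in their place "T_tool_cam" (4x4, takes a point from camera to tool coordinates, whose origin is the TCP and whose axes are the flange's). Camera axes: x right, y down, z forward; pixel columns grow to the right and rows downward; lengths in m; the calibration is good to about 2 mm. A picture is of the moment at which its call begins: read the wrist's pose just before it. There is no depth.
- hand_in(): hands the job in; it is judged then, once.
The state is a dict: "time_s": time; "joint_positions": joint angles; "qvel": joint speeds; "tau": joint torques, N m; "position": TCP position; "tcp_rot": TCP orientation; "force": force on the tool from outside, world axes, zero at the start; "moment": the same for the moment, N m; "opening": opening from 0.0 (shut) to 1.0 (fully open); "grasp_force": force on a finger pad.
Only numpy, scipy, OpenCV 4.12 (cv2) and the standard library are available. Lean on these libraries where they do the work, as an engineer would, in place of code of your own. Each camera call takes 0.05 s, during which the arm holds its last target. There are 200 camera calls.

### The job

Turn off the water to the throwing wheel: push the yellow cover of the valve box by its black tab all the way along its guides to the other end, so that both valves lie open to view, then push the red handle a quarter turn until it is fully shut, crosswise to its pipe. The cover is only slid, never lifted; leave the blue handle open as it is, and do not disturb the pottery and tools around the box.

Things in the scene. Friction and masses are not known exactly. Their poses are not given: they have to be found in the camera images.
- valve_box: grey steel valve box fixed to the table, 170 (x) x 470 (y) x 80 high; origin at the centre of its underside, its z up, its long side along its y. Right half (its y -225 to -1) is an open bay, 130 wide inside, floor at z 6, with the two valves; left half (y +1 to +225) is a solid deck on which the cover parks. The cover lies at z 72 between aluminium guide lips (inner faces at x +-75, tops at z 80); end stops at y +-225, tops at z 78.
- cover: loose yellow cover plate, 146 (x) x 220 (y) x 6 thick, 0.3 to 0.55 kg, lying in the guides of the box with 2 mm play each side; origin at the centre of its underside, axes parallel to the box's. It starts over the valve bay, hiding both valves (its origin at box y -112 to -92, z 72) and slides towards the box's +y until it meets the far end stop (origin at box y +115). Plain sliding friction, about 2 to 6 N.
- cover_tab (a point): middle of the top edge of the black upright tab on the cover, 70 (x) x 8 (y) x 26 high above the plate (32 above the cover's origin), 90 from the cover's origin towards its -y end; push its -y face towards +y
- red_valve: valve of the throwing wheel, fixed in the bay under the cover, at either of the two places (box x +30, y -175 or -75; which one varies); origin on the handle's pivot axis at the table surface (z 0 of the box), axes parallel to the box's. Copper pipe of radius 10 runs along x, its centre at z 26; brass body radius 17.
- red_handle (a joint): turn of the red handle about the upright pivot, rad: 0 = open, pointing to the valve's -x along the pipe; pi/2 = fully shut against its stop, pointing to the valve's +y (clockwise from above). It starts at 0 to 0.15 and stays where it is left; about 0.12 N m of friction.
- red_tip (a point): outer end of the red handle at mid height: 62 from the pivot, 54 above the table surface. The handle's red sleeve reaches from 18 to 62 from the pivot, is 14 wide and lies from z 46 to 62
- blue_valve: the other valve, like the red one but with a blue handle, at the other of the two places 100 away; its origin likewise on the pivot axis. To be left open
- blue_handle (a joint): turn of the blue handle, as for the red one; starts at 0 to 0.1 (open)
- brush: paint brush, 170 long, lying on the table in front of the box (robot's side); origin at its underside
- glaze_jar: blue jar with white cap, diameter 60, 85 high, behind the box; origin at the centre of its underside
- bowl: terracotta bowl, diameter 100, 50 high, beyond the right (-y) end of the box; origin at the centre of its underside
- figurine: amber glazed figurine, diameter 52, 82 high, behind the box; origin at the centre of its underside
- jug: terracotta jug with handle, 220 high, 120 across, far right; origin at the centre of its underside
- vase: grey clay vase, 200 high, 110 across, right; origin at the centre of its underside
- mug: blue mug, diameter 76, 85 high, far left; origin at the centre of its underside

How it is judged:
By the outcome, as a careful person would: the job done as asked, in the order asked, and still so for the second after the job is handed in, with the robot touching nothing.
It also fails if it takes over 48 s, if anything falls off the work surface, if the arm or the gripper's body presses on something with over 40 N, if the wrist force passes 120 N, or if a joint passes its speed limit or range.

## Working session

There is one attempt and no reset: what is moved stays moved. The work goes in short steps, Python scripts to look and compute and a tool call to move; the robot and the scene stay as the last step left them, time stands still between calls to the robot, and variables do not carry over. Pictures are saved under pics/ and viewed, at most 10 in all, crops included, and the job is handed in when it is done.

Besides the shell and the picture viewer there is one more tool, called after "Emit:" by a JSON object that holds its "fn" and its "kwargs", one argument or row to a line. step_arm: Moves the arm, as the interface text tells. Scaled input: -1 to 1 covers 0.3 m each way for a shift and 45 degrees each way for a turn. Its arguments: {"type":"object","properties":{"steps":{"type":"array"}},"required":["steps"]}

```bash
mkdir -p pics; cat > h.py <<'E'
from rig import *
import numpy as np, cv2, json
def snap(n,f):
    c=capture(n); cv2.imwrite('pics/'+f,c['image'][:,:,::-1]); 
    np.savez('pics/'+f+'.npz',**{k:v for k,v in c.items()}); return c
def ray(c,u,v,z,T=None):
    f=240/np.tan(np.radians(c['vertical_fov'])/2)
    T=np.array(c['world_from_camera']) if T is None else T
    d=T[:3,:3]@np.array([(u-c['cx'])/f,(v-c['cy'])/f,1]); o=T[:3,3]
    return o+d*(z-o[2])/d[2]
E
python3 - <<'E'
from h import *
for n in('scene','top'):
    c=snap(n,n+'0.png'); print(np.round(c['world_from_camera'],3).tolist(),c['vertical_fov'])
s=read_state(); print(s['time_s'],s['position'],np.round(s['tcp_rot'],3).tolist(),s['force'])
E
```

```text
[[0.794, 0.444, -0.415, 1.074], [0.608, -0.586, 0.535, -0.641], [-0.006, -0.677, -0.736, 0.963], [0.0, 0.0, 0.0, 1.0]] 53.445376025240975
[[0.029, -0.997, 0.066, 0.503], [-0.999, -0.028, 0.017, -0.022], [-0.015, -0.067, -0.998, 1.446], [0.0, 0.0, 0.0, 1.0]] 44.92373498190519
0.1 [0.26063043 0.56741191 0.24669932] [[-0.909, 0.418, -0.001], [0.418, 0.909, -0.002], [0.0, -0.002, -1.0]] [0.46940463 0.02128795 0.17363868]
```

View pics/top0.png

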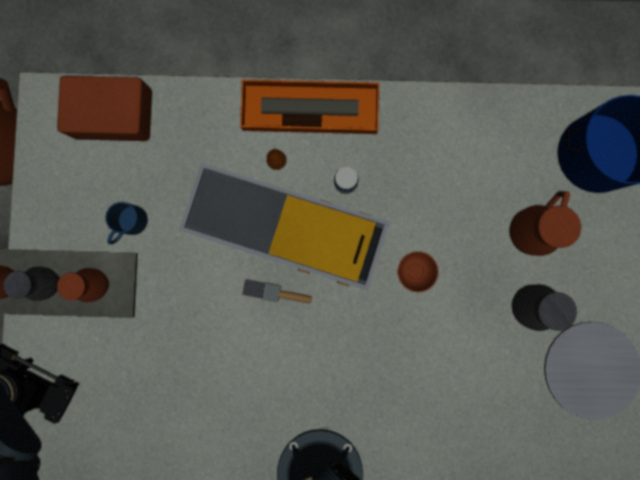

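View pics/scene0.png

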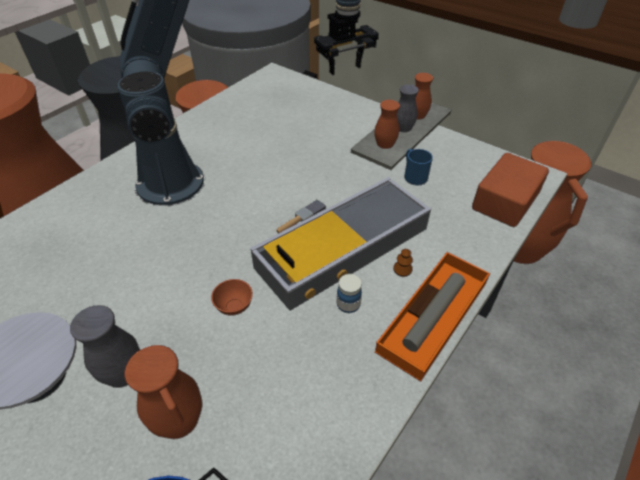

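The top view shows the box corners at about (204,167), (183,229), (384,223) and (365,285), with the tab near (359,249). I'll enlarge it.

```bash
python3 - <<'E'
from h import *
im=cv2.imread('pics/top0.png')[150:300,170:400]
cv2.imwrite('pics/c1.png',cv2.resize(cv2.convertScaleAbs(im,alpha=1.5),None,fx=3.45,fy=3.45,interpolation=cv2.INTER_CUBIC))
E
```

```text
(no output)
```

View pics/c1.png

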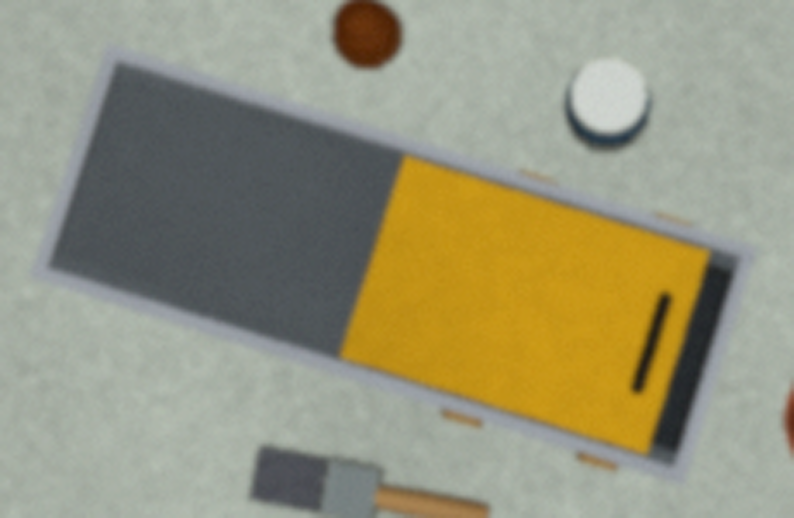

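The enlarged crop shows the outer box corners at (111,47), (36,272), (680,478) and (752,248). The tab runs from (667,295) to (637,391).

```bash
cat >> h.py <<'E'
def box():
    return np.load('pics/box.npz')['T']
def b2w(p): T=box(); return T[:3,:3]@np.array(p)+T[:3,3]
E
python3 - <<'E'
from h import *
c=dict(np.load('pics/top0.png.npz'))
k=lambda p,z: ray(c,170+(p[0]+.5)/3.45-.5,150+(p[1]+.5)/3.45-.5,z)
P=[k(p,.079) for p in[(111,47),(36,272),(680,478),(752,248)]]
B=np.array([[.085,.235],[-.085,.235],[-.085,-.235],[.085,-.235]])
W=np.array(P)[:,:2]; m=W.mean(0)
a=(W-m)
th=np.arctan2(np.sum(B[:,0]*a[:,1]-B[:,1]*a[:,0]),np.sum(B*a))
R=np.array([[np.cos(th),-np.sin(th)],[np.sin(th),np.cos(th)]])
print(np.degrees(th),m,np.round((a@R-B)*1e3,1).tolist())
T=np.eye(4);T[:2,:2]=R;T[:2,3]=m;np.savez('pics/box.npz',T=T)
l=lambda p,z:np.round(R.T@(k(p,z)[:2]-m),4)
print('tab',l((667,295),.104),l((637,391),.104))
print('cover',[l(p,.078) for p in[(402,154),(340,356),(711,250),(650,454)]])
print('bowl etc', l((367,35),.08),l((608,92),.085), l((370,490),.01))
E
```

```text
-15.961939177454616 [0.59293307 0.09987228] [[-3.3, -3.5], [3.3, -3.6], [2.9, 3.6], [-2.9, 3.4]]
tab [ 0.0323 -0.185 ] [-0.035  -0.1851]
cover [array([0.0716, 0.0167]), array([-0.0733,  0.0145]), array([ 0.0724, -0.2053]), array([-0.0728, -0.2072])]
bowl etc [0.1427 0.0649] [ 0.1541 -0.1056] [-0.1588 -0.0277]
```

```bash
cat >> h.py <<'E'
from scipy.spatial.transform import Rotation as Ro
def plan(p_box,yawdir='x',frac=None):
    """tool y along box x (or -x); print normalised rel move"""
    s=read_state(); R=np.array(s['tcp_rot']); T=box()
    y=T[:3,0]; z=np.array([0,0,-1.]); G=np.c_[np.cross(y,z),y,z]
    if yawdir=='-x': G=np.c_[-G[:,0],-G[:,1],z]
    t=b2w(p_box)
    print('target',t.round(3),'shift',(R.T@(t-s['position'])/.3).round(3),'turn',(Ro.from_matrix(R.T@G).as_rotvec(True)/45).round(3),'F',np.round(s['force'],1),'boxpos',np.round(T[:3,:3].T@(s['position']-T[:3,3]),4),'t',s['time_s'])
E
python3 - <<'E'
from h import *
plan([0,-.213,.16])
E
```

```text
target [ 0.534 -0.105  0.16 ] shift [-1.765 -1.655  0.291] turn [-2.000e-03  1.000e-03  1.806e+00] F [0.5 0.  0.2] boxpos [-0.4481  0.3581  0.2467] t 0.1
```

Emit:
{"fn": "step_arm", "kwargs": {
  "steps": [
    [-0.88,-0.83,0,0,0,0.9,0],
    [-0.88,-0.83,0,0,0,0.9,0],
    [-0.88,-0.83,0,0,0,0.9,0],
    [-0.88,-0.83,0,0,0,0.9,0],
    [-0.88,-0.83,0,0,0,0.9,0],
    [-0.88,-0.83,0,0,0,0.9,0],
    [-0.88,-0.83,0,0,0,0.9,0],
    [-0.88,-0.83,0,0,0,0.9,0]
  ]
}}

```text
time_s: 0.77
position: [0.3858, 0.2569, 0.2474]
tcp_rot: [[-0.42, 0.908, -0.0], [0.908, 0.42, -0.0], [-0.0, -0.0, -1.0]]
force: [0.7, -0.5, 0.3]
opening: 0.529
grasp_force: 0.0
```

```bash
python3 - <<'E'
from h import *
plan([0,-.213,.2])
E
```

```text
target [ 0.534 -0.105  0.2  ] shift [-1.303 -0.057  0.158] turn [-0.     0.     0.907] F [ 0.7 -0.5  0.3] boxpos [-0.2423  0.094   0.2474] t 0.7667
```

Emit:
{"fn": "step_arm", "kwargs": {
  "steps": [
    [-0.95,-0.05,0.05,0,0,0.87,0],
    [-0.95,-0.05,0.05,0,0,0.87,0],
    [-0.95,-0.05,0.05,0,0,0.87,0],
    [-0.95,-0.05,0.05,0,0,0.87,0],
    [-0.95,-0.05,0.05,0,0,0.87,0],
    [-0.95,-0.05,0.05,0,0,0.87,0],
    [-0.95,-0.05,0.05,0,0,0.87,0],
    [-0.95,-0.05,0.05,0,0,0.87,0]
  ]
}}

```text
time_s: 1.43
position: [0.4955, -0.0123, 0.2324]
tcp_rot: [[0.253, 0.967, 0.004], [0.967, -0.253, -0.003], [-0.002, 0.005, -1.0]]
force: [0.0, 0.3, 0.6]
opening: 0.503
grasp_force: 0.0
```

```bash
python3 - <<'E'
from h import *
plan([0,-.213,.2])
c=snap('wrist','w0.png'); print(np.round(c['T_tool_cam'],3).tolist())
plan([0,-.213,.2])
E
```

```text
target [ 0.534 -0.105  0.2  ] shift [-0.265  0.203  0.11 ] turn [0.006 0.003 0.028] F [0.  0.3 0.6] boxpos [-0.0629 -0.1347  0.2324] t 1.4333
[[-0.001, -0.956, -0.293, 0.08], [1.0, -0.001, -0.001, 0.001], [0.001, -0.293, 0.956, -0.138], [0.0, 0.0, 0.0, 1.0]]
target [ 0.534 -0.105  0.2  ] shift [-0.273  0.213  0.108] turn [0.001 0.    0.029] F [-1.  -0.3 -0.9] boxpos [-0.0657 -0.1325  0.2322] t 1.4833
```

View pics/w0.png

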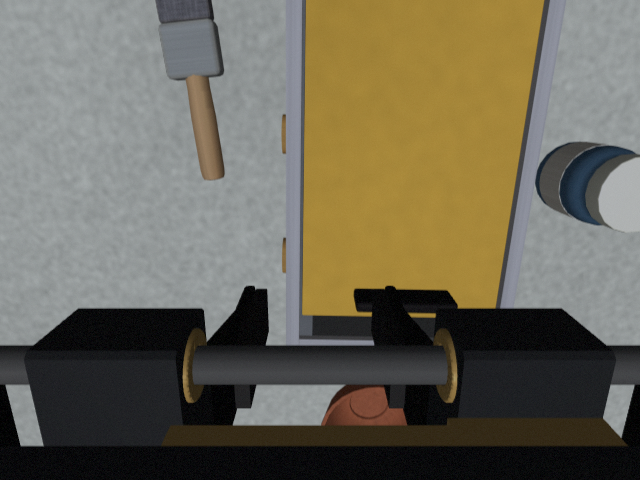

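The wrist view shows the tab from (355,290) to (450,291) along the base of its +y face, with the top near row 306. Next I'll check this against the box frame.

```bash
python3 - <<'E'
from h import *
c=dict(np.load('pics/w0.png.npz')); s=read_state()
p=np.array([.4955,-.0123,.2324]);R=Ro.from_matrix([[.253,.967,.004],[.967,-.253,-.003],[-.002,.005,-1]]).as_matrix()
M=np.eye(4);M[:3,:3]=R;M[:3,3]=p; T=M@c['T_tool_cam'];B=box()
for u,v,z in[(355,290,.078),(450,291,.078),(359,307,.104),(302,290,.08),(540,20,.08),(304,20,.08),(502,300,.08)]:
    print((u,v),np.round(B[:3,:3].T@(ray(c,u,v,z,T)-B[:3,3]),4))
plan([-.002,-.214,.16])
plan([-.002,-.214,.114])
E
```

```text
(355, 290) [-0.0343 -0.1828  0.078 ]
(450, 291) [ 0.0364 -0.1823  0.078 ]
(359, 307) [-0.0337 -0.1839  0.104 ]
(302, 290) [-0.0736 -0.1827  0.08  ]
(540, 20) [0.0708 0.0003 0.08  ]
(304, 20) [-0.0741 -0.003   0.08  ]
(502, 300) [ 0.0752 -0.1879  0.08  ]
target [ 0.532 -0.105  0.16 ] shift [-0.276  0.206  0.241] turn [0.001 0.    0.029] F [-1.  -0.3 -0.9] boxpos [-0.0657 -0.1325  0.2322] t 1.4833
target [ 0.532 -0.105  0.114] shift [-0.276  0.206  0.394] turn [0.001 0.    0.029] F [-1.  -0.3 -0.9] boxpos [-0.0657 -0.1325  0.2322] t 1.4833
```

Emit:
{"fn": "step_arm", "kwargs": {
  "steps": [
    [-0.28,0.21,0,0,0,0.029,0.55],
    [-0.28,0.21,0,0,0,0.029,0.55],
    [-0.28,0.21,0,0,0,0.029,0.55],
    [-0.28,0.21,0.1,0,0,0.029,0.55],
    [-0.28,0.21,0.2,0,0,0.029,0.55],
    [-0.28,0.21,0.2,0,0,0.029,0.55],
    [-0.28,0.21,0.2,0,0,0.029,0.55]
  ]
}}

```text
time_s: 2.07
position: [0.5303, -0.1014, 0.1712]
tcp_rot: [[0.269, 0.963, -0.005], [0.963, -0.269, 0.002], [0.001, -0.006, -1.0]]
force: [0.6, 0.6, 1.2]
opening: 0.227
grasp_force: 0.0
```

```bash
python3 - <<'E'
from h import *
plan([-.002,-.214,.114])
E
```

```text
target [ 0.532 -0.105  0.114] shift [-0.011  0.011  0.191] turn [-0.007 -0.001  0.009] F [0.6 0.6 1.2] boxpos [-0.0049 -0.2108  0.1712] t 2.0667
```

Emit:
{"fn": "step_arm", "kwargs": {
  "steps": [
    [0,0.01,0.1,0,0,0,0.55],
    [0,0.01,0.17,0,0,0,0.55],
    [0,0.01,0.19,0,0,0,0.55],
    [0,0.01,0.19,0,0,0,0.55],
    [0,0.01,0.19,0,0,0,0.55]
  ]
}}

```text
time_s: 2.48
position: [0.5357, -0.1036, 0.117]
tcp_rot: [[0.269, 0.963, 0.002], [0.963, -0.269, -0.001], [-0.0, 0.002, -1.0]]
force: [0.3, 0.4, 0.3]
opening: 0.223
grasp_force: 0.0
```

```bash
python3 - <<'E'
from h import *
plan([-.002,-.100,.114])
E
```

```text
target [0.564 0.004 0.114] shift [ 0.371 -0.007  0.01 ] turn [0.002 0.    0.008] F [0.3 0.4 0.3] boxpos [ 0.0009 -0.2114  0.117 ] t 2.4833
```

Emit:
{"fn": "step_arm", "kwargs": {
  "steps": [
    [0.03,0,0.01,0,0,0.008,0.55],
    [0.06,0,0.01,0,0,0.008,0.55],
    [0.1,0,0.01,0,0,0.008,0.55],
    [0.14,0,0.01,0,0,0.008,0.55],
    [0.18,0,0.01,0,0,0.008,0.55],
    [0.22,0,0.01,0,0,0.008,0.55],
    [0.26,0,0.01,0,0,0.008,0.55],
    [0.3,-0.005,0.01,0,0,0.008,0.55]
  ]
}}

```text
time_s: 3.15
position: [0.5592, -0.0165, 0.1139]
tcp_rot: [[0.274, 0.962, 0.003], [0.962, -0.274, -0.002], [-0.002, 0.004, -1.0]]
force: [1.9, -8.9, 2.5]
opening: 0.224
grasp_force: 4.5
```

```bash
python3 - <<'E'
from h import *
plan([-.0,.0115,.114])
E
```

```text
target [0.596 0.111 0.114] shift [ 0.442  0.002 -0.001] turn [0.005 0.002 0.001] F [ 1.9 -8.9  2.5] boxpos [-0.0004 -0.1212  0.1139] t 3.15
```

Emit:
{"fn": "step_arm", "kwargs": {
  "steps": [
    [0.04,0,0,0,0,0,0.55],
    [0.08,0,0,0,0,0,0.55],
    [0.13,0,0,0,0,0,0.55],
    [0.18,0,0,0,0,0,0.55],
    [0.23,0,0,0,0,0,0.55],
    [0.28,0,0,0,0,0,0.55],
    [0.33,0,0,0,0,0,0.55],
    [0.37,0,0,0,0,0,0.55]
  ]
}}

```text
time_s: 3.82
position: [0.5899, 0.0906, 0.1139]
tcp_rot: [[0.274, 0.962, 0.004], [0.962, -0.274, -0.002], [-0.001, 0.004, -1.0]]
force: [1.1, -7.7, 2.6]
opening: 0.222
grasp_force: 3.4
```

Emit:
{"fn": "step_arm", "kwargs": {
  "steps": [
    [0.02,0,0,0,0,0,0.55],
    [0.04,0,0,0,0,0,0.55],
    [0.05,0,0,0,0,0,0.55],
    [0.06,0,0,0,0,0,0.55],
    [0.06,0,0,0,0,0,0.55]
  ]
}}

```text
time_s: 4.23
position: [0.5946, 0.1072, 0.1138]
tcp_rot: [[0.274, 0.962, 0.003], [0.962, -0.274, -0.002], [-0.001, 0.004, -1.0]]
force: [0.3, -5.1, 2.2]
opening: 0.224
grasp_force: 2.3
```

```bash
python3 - <<'E'
from h import *
plan([-.0,.0115,.114])
E
```

```text
target [0.596 0.111 0.114] shift [ 0.013  0.001 -0.001] turn [0.005 0.001 0.001] F [ 0.3 -5.1  2.2] boxpos [-0.0004  0.0075  0.1138] t 4.2333
```

Now slow rows until the force rises at the stop.

Emit:
{"fn": "step_arm", "kwargs": {
  "steps": [
    [0.007,0,0,0,0,0,0.55],
    [0.014,0,0,0,0,0,0.55],
    [0.017,0,0,0,0,0,0.55],
    [0.017,0,0,0,0,0,0.55]
  ]
}}

```text
time_s: 4.57
position: [0.5955, 0.1103, 0.1138]
tcp_rot: [[0.274, 0.962, 0.002], [0.962, -0.274, -0.005], [-0.004, 0.003, -1.0]]
force: [-0.8, -11.0, 4.1]
opening: 0.227
grasp_force: 5.0
```

Emit:
{"fn": "step_arm", "kwargs": {
  "steps": [
    [0.005,0,0,0,0,0,0.55],
    [0.01,0,0,0,0,0,0.55],
    [0.01,0,0,0,0,0,0.55]
  ]
}}

```text
time_s: 4.82
position: [0.5955, 0.1106, 0.1139]
tcp_rot: [[0.272, 0.962, -0.0], [0.962, -0.272, -0.009], [-0.009, 0.002, -1.0]]
force: [-2.5, -18.3, 6.4]
opening: 0.226
grasp_force: 9.2
```

Emit:
{"fn": "step_arm", "kwargs": {
  "steps": [
    [-0.06,0,0,0,0,0,0.55],
    [-0.12,0,-0.05,0,0,0,1],
    [-0.22,0,-0.15,0,0,0,1],
    [-0.34,0,-0.25,0,0,0,1],
    [-0.46,0,-0.3,0,0,0,1],
    [-0.5,0,-0.3,0,0,0,1],
    [-0.5,0,-0.3,0,0,0,1],
    [-0.5,0,-0.3,0,0,0,1]
  ]
}}

```text
time_s: 5.48
position: [0.5539, -0.0286, 0.2029]
tcp_rot: [[0.277, 0.961, 0.0], [0.961, -0.277, 0.001], [0.001, -0.0, -1.0]]
force: [-0.2, -0.2, 0.7]
opening: 0.009
grasp_force: 0.0
```

```bash
python3 - <<'E'
from h import *
s=read_state(); c=snap('wrist','w1.png'); np.savez('pics/w1s.npz',p=s['position'],R=s['tcp_rot'])
plan([0,-.2,.15])
E
```

```text
target [ 0.538 -0.092  0.15 ] shift [-0.222  0.009  0.174] turn [-0.001 -0.002 -0.001] F [ 0.5  0.4 -0.5] boxpos [-0.0025 -0.1336  0.2024] t 5.5333
```

View pics/w1.png

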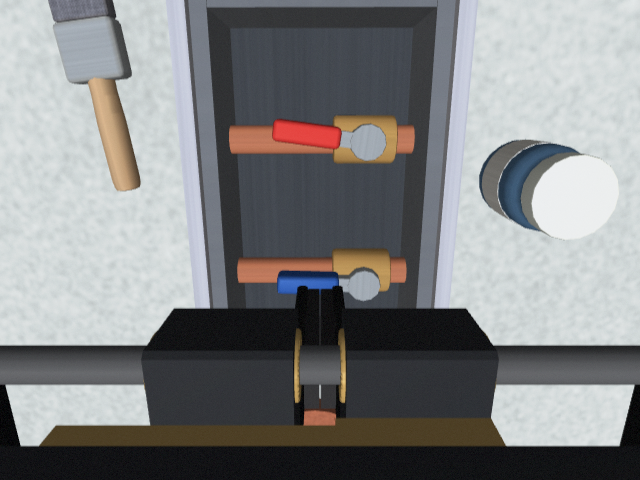

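Red is the valve at y -75, with its pivot at (369,142) and tip at (274,130). Blue is at y -175, with its pivot at (364,285), and it is open. The cover is clear of the bay.

```bash
python3 - <<'E'
from h import *
c=dict(np.load('pics/w1.png.npz')); s=np.load('pics/w1s.npz')
M=np.eye(4);M[:3,:3]=s['R'];M[:3,3]=s['p']; T=M@c['T_tool_cam'];B=box()
for u,v,z in[(369,142,.062),(274,130,.06),(364,285,.062),(340,138,.062)]:
    print((u,v),np.round(B[:3,:3].T@(ray(c,u,v,z,T)-B[:3,3]),4))
plan([-.015,-.108,.12])
E
```

```text
(369, 142) [ 0.0299 -0.0742  0.062 ]
(274, 130) [-0.0306 -0.0667  0.06  ]
(364, 285) [ 0.0294 -0.1727  0.062 ]
(340, 138) [ 0.0114 -0.0717  0.062 ]
target [0.549 0.    0.12 ] shift [ 0.085 -0.042  0.275] turn [-0.001 -0.002 -0.001] F [ 0.5  0.4 -0.5] boxpos [-0.0025 -0.1336  0.2024] t 5.5333
```

Emit:
{"fn": "step_arm", "kwargs": {
  "steps": [
    [0.085,-0.042,0.05,0,0,0,1],
    [0.085,-0.042,0.15,0,0,0,1],
    [0.085,-0.042,0.25,0,0,0,1],
    [0.085,-0.042,0.3,0,0,0,1],
    [0.085,-0.042,0.3,0,0,0,1]
  ]
}}

```text
time_s: 5.95
position: [0.546, 0.0016, 0.1084]
tcp_rot: [[0.273, 0.962, -0.009], [0.962, -0.273, 0.003], [-0.0, -0.01, -1.0]]
force: [0.1, -0.8, 0.4]
opening: 0.005
grasp_force: 0.0
```

```bash
python3 - <<'E'
from h import *
plan([-.015,-.108,.075])
E
```

```text
target [0.549 0.    0.075] shift [-0.002  0.011  0.111] turn [-0.012  0.     0.002] F [ 0.1 -0.8  0.4] boxpos [-0.0181 -0.1074  0.1084] t 5.95
```

Emit:
{"fn": "step_arm", "kwargs": {
  "steps": [
    [0,0,0.06,0,0,0,1],
    [0,0,0.12,0,0,0,1],
    [0,0,0.12,0,0,0,1],
    [0,0,0.12,0,0,0,1]
  ]
}}

```text
time_s: 6.28
position: [0.5488, -0.0001, 0.0763]
tcp_rot: [[0.274, 0.962, -0.002], [0.962, -0.274, 0.001], [0.0, -0.002, -1.0]]
force: [-0.3, 1.2, 0.4]
opening: 0.009
grasp_force: 0.0
```

```bash
python3 - <<'E'
from h import *
for a in np.radians([8,20,35,50,65,80,90]):
    u=np.array([-np.cos(a),np.sin(a)]);n=np.array([np.sin(a),np.cos(a)])
    d=7+9.5*n[1]+15*n[0]; p=np.array([30,-75])+46*u-d*n
    print(np.degrees(a).round(),p.round(1),end=' '); 
    s=read_state();B=box();b=(B[:3,:3].T@(s['position']-B[:3,3]))*1e3
    print('tool x,y norm',((p[1]-b[1])/300).round(3),((p[0]-b[0])/300).round(3))
plan([-.015,-.108,.075])
E
```

```text
8.0 [-18.1 -86.9] tool x,y norm 0.071 -0.011
20.0 [-20.4 -79.1] tool x,y norm 0.097 -0.018
35.0 [-21.1 -67.8] tool x,y norm 0.135 -0.021
50.0 [-18.4 -55.6] tool x,y norm 0.176 -0.012
65.0 [-11.7 -43.7] tool x,y norm 0.215 0.011
80.0 [ -1.1 -33.8] tool x,y norm 0.248 0.046
90.0 [  8. -29.] tool x,y norm 0.264 0.076
target [0.549 0.    0.075] shift [ 0.001 -0.     0.004] turn [-0.002 -0.     0.001] F [-0.3  1.2  0.4] boxpos [-0.0149 -0.1083  0.0763] t 6.2833
```

Emit:
{"fn": "step_arm", "kwargs": {
  "steps": [
    [0.035,-0.005,0,0,0,0,1],
    [0.07,-0.011,0,0,0,0,1],
    [0.097,-0.018,0,0,0,0,1],
    [0.117,-0.02,0,0,0,0,1],
    [0.135,-0.021,0,0,0,0,1],
    [0.156,-0.017,0,0,0,0,1],
    [0.176,-0.012,0,0,0,0,1],
    [0.196,-0.001,0,0,0,0,1]
  ]
}}

```text
time_s: 6.95
position: [0.564, 0.056, 0.0764]
tcp_rot: [[0.276, 0.961, -0.003], [0.961, -0.276, 0.0], [-0.001, -0.003, -1.0]]
force: [-1.9, -2.5, 0.4]
opening: 0.004
grasp_force: 1.5
```

```bash
python3 - <<'E'
from h import *
plan([.008,-.029,.075])
E
```

```text
target [0.593 0.07  0.075] shift [0.071 0.079 0.004] turn [-0.003  0.001 -0.001] F [-1.9 -2.5  0.4] boxpos [-0.0157 -0.0502  0.0764] t 6.95
```

Emit:
{"fn": "step_arm", "kwargs": {
  "steps": [
    [0.019,0.012,0,0,0,0,1],
    [0.037,0.029,0,0,0,0,1],
    [0.052,0.047,0,0,0,0,1],
    [0.061,0.062,0,0,0,0,1],
    [0.066,0.075,0,0,0,0,1],
    [0.066,0.083,0,0,0,0,1],
    [0.066,0.083,0,0,0,0,1]
  ]
}}

```text
time_s: 7.53
position: [0.5952, 0.068, 0.0764]
tcp_rot: [[0.276, 0.961, 0.001], [0.961, -0.276, 0.001], [0.001, 0.001, -1.0]]
force: [-1.0, 1.5, -0.6]
opening: 0.005
grasp_force: 0.5
```

```bash
python3 - <<'E'
from h import *
plan([.008,-.029,.075])
E
```

```text
target [0.593 0.07  0.075] shift [ 0.003 -0.01   0.005] turn [ 0.001 -0.002 -0.002] F [-1.   1.5 -0.6] boxpos [ 0.0109 -0.03    0.0764] t 7.5333
```

Emit:
{"fn": "step_arm", "kwargs": {
  "steps": [
    [0,0.008,0,0,0,0,1],
    [0,0.016,0,0,0,0,1],
    [0,0.02,0,0,0,0,1],
    [0,0.02,0,0,0,0,1]
  ]
}}

```text
time_s: 7.87
position: [0.5975, 0.0672, 0.0765]
tcp_rot: [[0.276, 0.961, -0.006], [0.961, -0.276, 0.003], [0.001, -0.007, -1.0]]
force: [-6.4, 5.6, 3.4]
opening: 0.005
grasp_force: 3.5
```

Emit:
{"fn": "step_arm", "kwargs": {
  "steps": [
    [0,0.01,0,0,0,0,1],
    [0,0.015,0,0,0,0,1],
    [0,0.015,0,0,0,0,1]
  ]
}}

```text
time_s: 8.12
position: [0.5978, 0.0671, 0.0764]
tcp_rot: [[0.277, 0.961, -0.015], [0.961, -0.276, 0.004], [-0.0, -0.016, -1.0]]
force: [-12.9, 7.9, 9.8]
opening: 0.007
grasp_force: 7.0
```

Emit:
{"fn": "step_arm", "kwargs": {
  "steps": [
    [0,-0.05,0,0,0,0,1],
    [-0.06,-0.12,0,0,0,0,1],
    [-0.06,-0.12,-0.1,0,0,0,1],
    [-0.1,-0.12,-0.22,0,0,0,1],
    [-0.25,-0.1,-0.35,0,0,0,1],
    [-0.35,-0.1,-0.4,0,0,0,1],
    [-0.35,-0.1,-0.4,0,0,0,1],
    [-0.35,-0.1,-0.4,0,0,0,1]
  ]
}}

```text
time_s: 8.78
position: [0.5489, -0.0311, 0.1993]
tcp_rot: [[0.28, 0.96, 0.008], [0.96, -0.28, -0.002], [-0.0, 0.008, -1.0]]
force: [0.4, 1.1, -0.5]
opening: 0.007
grasp_force: 0.0
```

```bash
python3 - <<'E'
from h import *
s=read_state(); c=snap('wrist','w2.png'); np.savez('pics/w2s.npz',p=s['position'],R=s['tcp_rot'])
plan([0,-.2,.15])
E
```

```text
target [ 0.538 -0.092  0.15 ] shift [-0.211  0.026  0.159] turn [ 0.005 -0.001 -0.005] F [ 0.4 -0.8 -0.5] boxpos [-0.0078 -0.1367  0.1977] t 8.8333
```

View pics/w2.png

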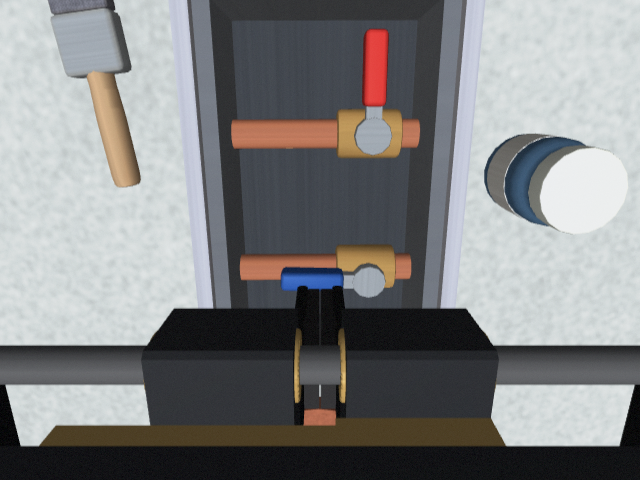

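The red handle runs from (374,135) to (376,32), crosswise to its pipe. Blue is still open. Last, a check of the cover from above.

```bash
python3 - <<'E'
from h import *
c=snap('scene','s2.png'); im=c['image'][150:330,220:460,::-1]
cv2.imwrite('pics/s2c.png',cv2.resize(im,None,fx=3.3,fy=3.3,interpolation=cv2.INTER_CUBIC))
E
```

```text
(no output)
```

View pics/s2c.png

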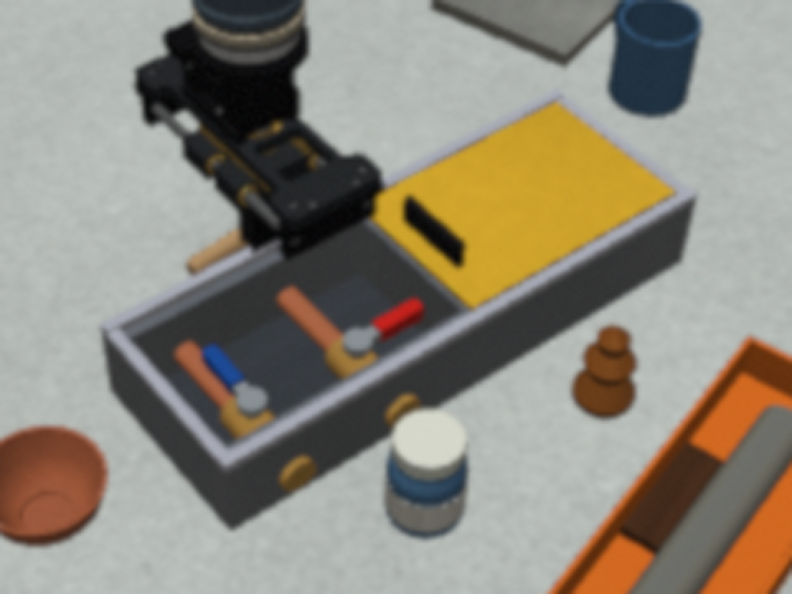

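The cover is flush against the far stop, with its far corners at (560,100) and (675,190). The surrounding objects are undisturbed.

```bash
python3 -c "
from rig import *
print(hand_in())"
```

```text
the job is handed in; nothing more can be done
None
```

The job is done and handed in at about 9 s: the cover is slid against its far stop, the red handle is fully shut crosswise to its pipe, the blue handle is still open, and the items around the box are undisturbed in the last pictures.

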